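# Dry-fit the posts and dowels of a plate rack

### The arm

A 6-joint arm with a two-finger parallel gripper is mounted at the origin on the work surface. World frame = base frame: x ahead of the robot, y to its left, z up, the work surface at z = 0. Lengths are in m, angles in rad, forces in N, time in s.
With the tool pointing down it reaches from about 0.35 to 0.975 m from the base axis. Payload 17.4 kg.
Tool frame: the origin (TCP) lies midway between the tips of the shut fingers; the grasp point (between the pads) lies 19 mm behind it; z points along the fingers, y is the line along which they close (so a half turn about z gives the same grasp; the last joint's range is limited). The gripper opens to 85 mm and grips with 20 to 120 N. Pads are 22 mm wide; open, the fingers measure 114 mm over their backs; the gripper's body (76 mm by 85 mm) begins 54 mm behind the grasp point. The pads swing forward as they close: fully open they stand 13 mm farther back than shut.
Start: joints at [1.205, 0.116, 1.442, -0, 1.584, -0.038], TCP at [0.217, 0.639, 0.231] pointing down, gripper open.
Joint ranges: [-2.83, 2.83], [-0.83, 2.19], [0.07, 2.5], [-1.14, 4.28], [0.01, 3], [-2.97, 2.97]. Speed limits (rad/s): [1.89, 1.89, 2.22, 3.14, 3.14, 3.14].

### API

Orientations are given as a unit quaternion [w, x, y, z].
In Python, from rig import get_state, camera, camera_model, close_job, masks_of, landmark_of gives the robot as it stands.
- The arm moves only by the shell command python3 -m creep 'ROWS' [OPENING] [FORCE]. ROWS is a JSON object of lists of equal length, an entry for each row: "travel": the shift along the tool's x, y, z in m, a list of three; "twist": the turn, a rotation vector about the tool's x, y, z in degrees, a list of three. In form: {"travel": [[tx, ty, tz], ...], "twist": [[ax, ay, az], ...]}. A call has 1 to 12 rows; each row shifts and turns the commanded pose from where the row before left it, along the tool's axes as they then stand; what a row does not reach is not made up. A row lasts 1/8 s, in which the tool goes at most 62.5 mm and 10.7 degrees, less where a joint would pass 70% of its speed; a pose out of reach is approached as far as the arm can. A call with a gripper value outside its range is refused whole. OPENING is the opening, from -1 (shut) to 1 (fully open), set as the call begins (- or left out, the last holds). The fingers move at their own pace and stop on an object; FORCE is the grip in N (left out, the last holds). Time passes only in rows, so rows that do not move let the fingers close. It gives the time, the measured TCP pose, the force, the opening and the grip force at its end, in the units of the state.
- get_state(): the state, without advancing time (a new reading comes with each control period).
- camera(name): name is "scene" or "top" or "wrist"; returns the picture (420x560x3 uint8, red, green, blue); there is no depth.
- camera_model(name): a dict with "fx", "fy", "cx", "cy" (pixels), "R" (3x3) and "t" (3): a world point X has camera coordinates R X + t. Camera axes: x right, y down, z forward; pixel columns grow to the right and rows downward; lengths in m; the calibration is good to about 2 mm. The wrist camera is an equidistant fisheye: a pixel r from the principal point sees the ray r / f radians off the axis. A picture is of the moment at which its call begins: read the wrist's pose just before it. camera_model takes no time and is no camera call; for the wrist camera it gives the pose at the moment of the call.
- close_job(): hands the job in; it is judged then, once.
Trained networks look in the newest picture that a camera, given by its name, has taken for a name from the list of things; names that differ only in an ending like _2 or _b are one class to them, and where a whole thing is asked for, a point or a joint stands for the part that bears it (a point fixed in the world has none). Each returns a list of dicts, best first, with "p" (0 to 1); they miss things now and then, are a little off and sometimes report something else, mostly with a low value. They report only what shows in the picture. A call takes as long as a camera call.
- masks_of(camera, query): "pixels" (420x560 bool, what is visible of it) and "location" ([column, row] as shares, 0 to 1, of the picture: columns of its width, rows of its height, amid what is visible of it).
- landmark_of(camera, query): "location" ([column, row] as shares, 0 to 1, of the picture: columns of its width, rows of its height: a listed point, or the origin of a listed thing).
The state is a dict: "clock": time; "joints": joint angles; "dq": joint speeds; "effort": joint torques, N m; "position": TCP position; "orientation": TCP orientation; "wrist_force": force on the tool from outside, world axes, zero at the start; "moment": the same for the moment, N m; "grip_width": finger opening in m; "gripper_force": force on a finger pad.
Only numpy, scipy, OpenCV 4.12 (cv2) and the standard library are available. Lean on these libraries where they do the work, as an engineer would, in place of code of your own. Each camera call takes 0.05 s, during which the arm holds its last target. There are 200 camera calls.

### The job

Dry-fit the plate rack on the joiner's bench: drop the two loose round dowels, one into each empty bore of the rail, and plug the loose end post with the rectangular tenon into the free mortise at the rail's end, pushed fully home so that its shoulder sits flush on the rail and it stands straight in line with the rail. Leave the spare square post, the glue bottle, the mallet and the chisel where they are.

Things in the scene. Friction and masses are not known exactly. Their poses are not given: they have to be found in the camera images.
- rail: Rack rail screwed to the bench: pale wooden board 90 x 410 x 15 mm carrying a row of five blocks along its y, each 80 mm wide, tops 55 mm above the bench. Three middle blocks 63 mm long (centres y = -64, 0, 64), end blocks 83 mm long (y = -138, 138); which block is at which place varies. Origin: centre of the underside, on the bench; y along the rail, z up.
- mortise (a point): The free end block's mortise: a rectangular hole 27 mm across the rail by 47 mm along it, 40 mm deep. The point is the centre of its mouth, at the block's top (55 mm up); y runs along the rail (the hole's long side), z up. It is at either end of the rail.
- bore1 (a point): An empty round dowel bore, 32 mm across and 40 mm deep, in one of the three middle blocks. The point is the centre of its mouth, at the block's top (55 mm up); z up.
- bore2 (a point): The other empty round dowel bore, same size as bore1.
- end_block: The other end block with its end post already glued in: a fixed upright 40 mm across the rail, 60 mm along it, its top 150 mm above the bench. Origin: centre of the block's underside (15 mm above the bench).
- dowel_block: The middle block that already has its dowel glued in: fixed, 28 mm thick, top 145 mm above the bench. Origin: centre of the block's underside (15 mm above the bench).
- end_post: The loose end post, pale wood, 127 mm tall, standing on its tenon. The body is 40 mm (x) by 60 mm (y) and 95 mm tall; below it is a rectangular tenon 24 mm (x) by 44 mm (y) and 32 mm long, with a bevelled foot. Origin: centre of the tenon's end, at the bottom; z up towards the top. Same shape after half a turn.
- dowel1: A loose round dowel of pale wood, 28 mm thick, 130 mm long, standing on end, both ends bevelled. Origin: centre of its lower end; z up along it.
- dowel2: The other loose dowel, identical to dowel1.
- spare_post: Bystander: a spare post that does not fit this rack, standing on a square tenon 34 x 34 mm, 32 mm long; body 52 x 52 mm, 78 mm tall; 110 mm tall in all. Origin: centre of the tenon's end, at the bottom.
- glue: Bystander: a white glue bottle standing upright, 58 mm across, 150 mm tall. Origin: centre of its underside.
- mallet: Bystander: a wooden mallet lying flat: head 85 x 120 x 70 mm, handle 26 mm thick and 210 mm long from the head towards its -x. Origin: under the head's centre, on the bench.
- chisel: Bystander: a chisel with an orange handle (28 mm thick, 115 mm long, towards -x) and a 20 mm wide blade (towards +x), 250 mm long in all, lying flat. Origin: near its middle, 100 mm from the handle's end, on the bench.

How it is judged:
At the end, for the whole second after the job is handed in: Tenon in the mortise: within 6 mm of its centre, at least 29 mm deep (shoulder down), in line with the rail within 0.12 rad, upright within 0.06 rad. Each dowel in an empty bore: within 6 mm of its centre, at least 36 mm deep, within 0.13 rad of upright. All three at rest (horizontal distance between end_post and mortise below 0.006 m and z of end_post in the frame of mortise below -0.029 m and angle between the y axis of end_post and the y axis of mortise, either way round below 0.12 rad and angle between end_post's own z axis and vertical below 0.06 rad and linear speed of each of end_post, dowel1, dowel2 below 0.02 m/s and ((horizontal distance between dowel1 and bore1 below 0.006 m and z of dowel1 in the frame of bore1 below -0.036 m) or (horizontal distance between dowel1 and bore2 below 0.006 m and z of dowel1 in the frame of bore2 below -0.036 m)) and angle between each of dowel1, dowel2's own z axis and vertical below 0.13 rad and ((horizontal distance between dowel2 and bore1 below 0.006 m and z of dowel2 in the frame of bore1 below -0.036 m) or (horizontal distance between dowel2 and bore2 below 0.006 m and z of dowel2 in the frame of bore2 below -0.036 m))); the robot touches nothing.
It fails at once if the mallet is shifted by more than 30 mm or knocked over (distance of mallet from where it was at the start of the episode above 0.03 m).
It fails at once if the chisel is shifted by more than 30 mm or knocked over (distance of chisel from where it was at the start of the episode above 0.03 m).
It fails at once if the spare post is shifted by more than 30 mm or knocked over (distance of spare_post from where it was at the start of the episode above 0.03 m or angle between spare_post's own z axis and vertical above 0.5 rad).
It fails at once if the glue bottle is shifted by more than 30 mm or knocked over (distance of glue from where it was at the start of the episode above 0.03 m or angle between glue's own z axis and vertical above 0.5 rad).
It also fails if it takes over 72 s, if anything falls off the work surface, if the arm or the gripper's body presses on something with over 40 N, if the wrist force passes 120 N, or if a joint passes its speed limit or range.

## Working session

There is one attempt and no reset: what is moved stays moved. The work goes in short steps, Python scripts to look and compute and a shell command to move; the robot and the scene stay as the last step left them, time stands still between calls to the robot, and variables do not carry over. Pictures are saved under pics/ and viewed, at most 10 in all, crops included, and the job is handed in when it is done.

```bash
ls; mkdir -p pics; python3 - <<'E'
from rig import *
import cv2,numpy as np
s=get_state();print({k:np.round(v,3).tolist() for k,v in s.items()})
ims=[]
for c in ["scene","top"]:
    im=camera(c);m=camera_model(c);print(c,m['fx'],np.round(m['R'],3).tolist(),np.round(m['t'],3).tolist())
    cv2.imwrite(f"pics/{c}0.png",im[:,:,::-1])
    for q in ["rail","mortise","bore1","end_block","dowel_block","end_post","dowel1","spare_post","glue","mallet","chisel"]:
        for f in (landmark_of,):
            print(q,[(np.round([d['location'][0]*560,d['location'][1]*420],1).tolist(),round(d['p'],2)) for d in f(c,q)[:4]])
E
```

```text
pics
{'clock': 0.0, 'joints': [1.205, 0.116, 1.442, -0.0, 1.584, -0.038], 'dq': [0.001, -0.001, -0.001, -0.001, 0.0, -0.002], 'effort': [-0.003, -73.196, -63.251, -0.0, 0.006, 0.0], 'position': [0.217, 0.639, 0.231], 'orientation': [-0.0, 0.163, 0.987, -0.001], 'wrist_force': [-0.629, -1.386, -0.423], 'moment': [-0.045, 0.017, 0.028], 'gripper_force': 0.0, 'grip_width': 0.085}
scene 428.10797325159245 [[0.056, 0.998, 0.004], [0.67, -0.035, -0.741], [-0.74, 0.044, -0.671]] [-0.018, -0.302, 1.496]
rail [([290.8, 243.5], 0.65)]
mortise [([349.6, 220.9], 0.79)]
bore1 [([315.7, 222.8], 0.6), ([265.1, 230.2], 0.59)]
end_block [([233.9, 247.9], 0.64), ([337.3, 197.4], 0.16)]
dowel_block [([289.6, 237.1], 0.66)]
end_post [([293.9, 202.6], 0.62)]
dowel1 [([383.1, 180.8], 0.9), ([231.3, 194.9], 0.8)]
spare_post [([192.4, 179.9], 0.72)]
glue [([341.9, 196.8], 0.56)]
mallet [([102.2, 253.0], 0.9), ([234.3, 248.6], 0.18)]
chisel [([455.1, 225.3], 0.74)]
top 426.3483209013382 [[-0.016, -1.0, 0.004], [-0.98, 0.015, -0.2], [0.2, -0.007, -0.98]] [-0.022, 0.517, 1.13]
rail [([269.8, 186.3], 0.73)]
mortise [([219.6, 187.4], 0.86)]
bore1 [([288.2, 175.8], 0.93), ([242.6, 184.6], 0.68)]
end_block [([313.1, 177.6], 0.6)]
dowel_block []
end_post [([256.1, 238.2], 0.92)]
dowel1 [([165.4, 264.5], 0.67), ([318.1, 250.1], 0.66)]
spare_post [([356.9, 269.7], 0.81), ([220.2, 185.7], 0.51)]
glue [([213.5, 242.9], 0.67), ([319.9, 247.3], 0.21)]
mallet [([421.0, 184.2], 0.85)]
chisel [([121.2, 196.2], 0.68), ([269.5, 185.9], 0.21)]
```

```bash
python3 - <<'E'
import cv2
for c in("scene","top"):
    cv2.imwrite(f"pics/{c}0b.png",cv2.resize(cv2.imread(f"pics/{c}0.png")[120:360,80:480],None,fx=2,fy=2,interpolation=cv2.INTER_CUBIC))
E
```

```text
(no output)
```

View pics/scene0b.png

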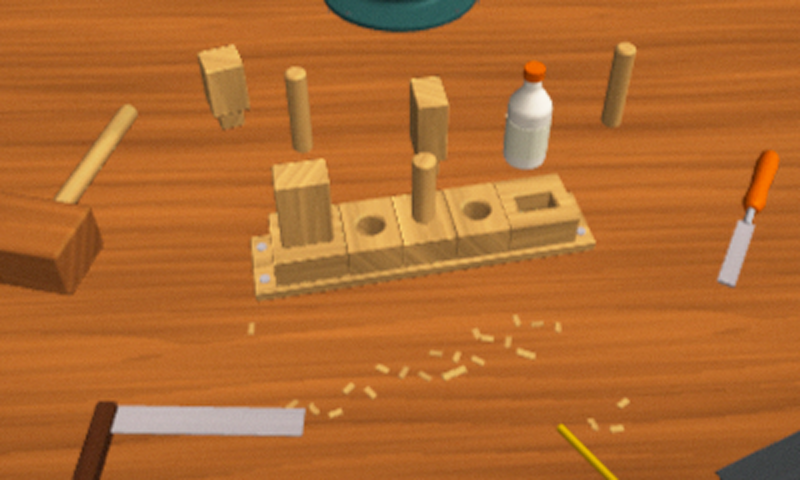

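View pics/top0b.png

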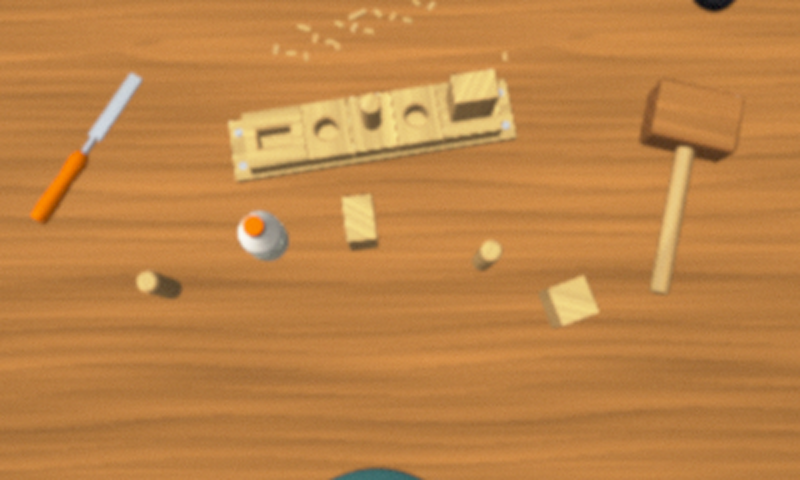

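Pictures: the rail runs across with the mortise at its left (+y) end (top view about px 219,187). The bores flank the glued dowel (242,184 and 288,176). The loose dowels are at (155,262) and (322,248), the post at (258,232), and the glue bottle between post and left dowel.

```bash
cat > h.py <<'E'
import numpy as np,cv2
from rig import *
from scipy.optimize import minimize,least_squares
from scipy.spatial.transform import Rotation as Rn
def proj(m,X):
    c=np.atleast_2d(X)@np.array(m['R']).T+np.array(m['t'])
    if m.get('fish'):
        r=np.hypot(c[:,0],c[:,1])+1e-12; th=np.arctan2(r,c[:,2]); k=th/r
        return np.c_[m['fx']*c[:,0]*k+m['cx'],m['fy']*c[:,1]*k+m['cy']]
    return np.c_[m['fx']*c[:,0]/c[:,2]+m['cx'],m['fy']*c[:,1]/c[:,2]+m['cy']]
def model(n):
    m=dict(camera_model(n)); m['fish']=n=='wrist'; return m
def box(a,b,z0,z1,cy=0): return np.array([[x,y+cy,z] for x in(-a/2,a/2) for y in(-b/2,b/2) for z in(z0,z1)])
def cyl(r,z0,z1): return np.array([[r*np.cos(t),r*np.sin(t),z] for t in np.linspace(0,6.28,32) for z in(z0,z1)])
POST=[box(.04,.06,.032,.127),box(.024,.044,0,.032)]
DOW=[cyl(.014,.003,.127),cyl(.011,0,.13)]
RAIL=[box(.09,.41,0,.015),box(.08,.358,.015,.055)]
def place(p,P):
    c,s=np.cos(p[2]),np.sin(p[2])
    return P@np.array([[c,s,0],[-s,c,0],[0,0,1]])+[p[0],p[1],0]
S=8
def soft(m,parts,p):
    im=np.zeros((420*2,560*2),np.uint8)
    for P in parts:
        h=cv2.convexHull(proj(m,place(p,P)).astype(np.float32))
        cv2.fillConvexPoly(im,np.round((h*2+.5)*256).astype(np.int32),255,cv2.LINE_AA,8)
    return cv2.resize(im,(560,420),interpolation=cv2.INTER_AREA)/255.
def fit(obs,parts,p0,yaw=True):
    def f(q):
        p=[q[0],q[1],q[2] if yaw else 0.]
        return sum(np.abs(soft(m,parts,p)-k).sum()/k.sum() for m,k in obs)
    best=None
    for dy in ([-.4,0,.4] if yaw else [0]):
        x0=np.array([p0[0],p0[1],p0[2]+dy]); sim=np.vstack([x0]+[x0+d for d in np.diag([.012,.012,.15])])
        r=minimize(f,x0,method='Nelder-Mead',options=dict(initial_simplex=sim,xatol=1e-5,fatol=1e-5,maxiter=250))
        if best is None or r.fun<best.fun:best=r
    return best
def ray(m,uv,z):
    R=np.array(m['R']);C=-R.T@np.array(m['t'])
    a=np.array([(uv[0]-m['cx'])/m['fx'],(uv[1]-m['cy'])/m['fy']])
    if m.get('fish'):
        th=np.hypot(*a); d=np.r_[a/max(th,1e-9)*np.sin(th),np.cos(th)]
    else: d=np.r_[a,1]
    d=R.T@d; return (C+d*(z-C[2])/d[2])
def lm(n,q):return [(np.array([d['location'][0]*560,d['location'][1]*420]),d['p']) for d in landmark_of(n,q)]
E
cat > m1.py <<'E'
from h import *
Ms={c:model(c) for c in("scene","top")}
mk={}
for c in Ms:
    camera(c)
    for q in("end_post","dowel1","rail","spare_post","glue"):
        mk[c,q]=masks_of(c,q)
for c in Ms:
    for q,z in(("mortise",.055),("bore1",.055),("rail",0),("end_post",0),("dowel1",0),("spare_post",0),("glue",0),("mallet",0),("chisel",0)):
        print(c,q,[(np.round(ray(Ms[c],u,z)[:2],4).tolist(),round(p,2)) for u,p in lm(c,q)])
def run(name,q,parts,p0,yaw):
    for cams in(("scene","top"),("scene",),("top",)):
        obs=[]
        for c in cams:
            best=max(mk[c,q],key=lambda d:(np.minimum(d['pixels'],soft(Ms[c],parts,p0)).sum())) if mk[c,q] else None
            if best is not None: obs.append((Ms[c],best['pixels'].astype(float)))
        r=fit(obs,parts,p0,yaw); print(name,cams,np.round(r.x,4),round(r.fun,3))
import sys
for a in eval(sys.argv[1]): run(a[0],a[1],globals()[a[2]],a[3],a[4])
E
python3 m1.py '[]'
```

```text
scene mortise [([0.5987, 0.1405], 0.95)]
scene bore1 [([0.5965, 0.0662], 0.71), ([0.6206, -0.0585], 0.65)]
scene rail [([0.6075, 0.0009], 0.79), ([0.5813, 0.0037], 0.67)]
scene end_post [([0.4671, 0.0164], 0.86)]
scene dowel1 [([0.3741, 0.2744], 0.97)]
scene spare_post [([0.3438, -0.2659], 0.61)]
scene glue [([0.4494, 0.1413], 0.61), ([0.602, 0.001], 0.19)]
scene mallet [([0.6086, -0.4522], 0.81), ([0.5699, 0.4155], 0.16)]
scene chisel [([0.5618, 0.4241], 0.8)]
top mortise [([0.583, 0.1276], 0.83), ([0.5946, -0.0031], 0.5)]
top bore1 [([0.593, 0.0601], 0.87), ([0.6165, -0.0635], 0.74)]
top rail [([0.6083, -0.4543], 0.67), ([0.6031, -0.0128], 0.56), ([0.3568, -0.2547], 0.3)]
top end_post [([0.4558, 0.0135], 0.66), ([0.6399, -0.1441], 0.39), ([0.6059, -0.0096], 0.34)]
top dowel1 [([0.3818, 0.2848], 0.75), ([0.4143, -0.1637], 0.46)]
top spare_post [([0.353, -0.2494], 0.61), ([0.4146, -0.1604], 0.3)]
top glue [([0.4453, 0.1462], 0.88)]
top mallet [([0.5984, -0.4515], 0.71)]
top chisel [([0.573, 0.4221], 0.82)]
```

```bash
python3 m1.py '[("rail","rail","RAIL",(.605,0,.19),True),("post","end_post","POST",(.46,.015,1.6),True),("d1","dowel1","DOW",(.378,.279,0),False),("d2","dowel1","DOW",(.414,-.162,0),False)]'|grep '('|grep ^[rpd]
```

```text
rail ('scene', 'top') [ 0.607  -0.0013  0.1424] 12.364
rail ('scene',) [0.4464 0.0584 1.4802] 3.578
rail ('top',) [ 0.6063 -0.0014  0.1463] 8.161
post ('scene', 'top') [0.4576 0.0146 1.6427] 0.451
post ('scene',) [0.4588 0.0137 1.5973] 0.286
post ('top',) [0.4567 0.0153 1.7181] 0.135
d1 ('scene', 'top') [0.3805 0.2836 0.0045] 0.4
d1 ('scene',) [0.3772 0.285  0.0244] 0.16
d1 ('top',) [ 0.3806  0.2832 -0.0335] 0.234
d2 ('scene', 'top') [ 0.4127 -0.1542 -0.0366] 0.543
d2 ('scene',) [ 0.4077 -0.154   0.0926] 0.347
d2 ('top',) [ 0.4127 -0.1542  0.0303] 0.189
```

```bash
cat > to.py <<'E'
import sys,numpy as np
from rig import get_state
from scipy.spatial.transform import Rotation as Rn
# target x y z yaw(deg of tool y axis): twist about tool z, then travel in the turned frame
def to(x,y,z,yaw):
    s=get_state();q=s['orientation'];R=Rn.from_quat([q[1],q[2],q[3],q[0]]).as_matrix()
    now=np.degrees(np.arctan2(R[1,1],R[0,1])); 
    if yaw is None: yaw=now
    a=np.radians(yaw); yt=np.array([np.cos(a),np.sin(a)]); xt=np.array([-np.sin(a),np.cos(a)])
    if True: xt=np.array([yt[1]*-1,yt[0]])
    d=np.array([x,y])-s['position'][:2]
    print('clock %.2f'%s['clock'],'pos',np.round(s['position'],4),'yaw %.1f'%now,'tilt',np.round(R[:2,2],3),'twistz %.1f'%-((yaw-now+180)%360-180),'travel mm',np.round([1e3*d@xt,1e3*d@yt,-1e3*(z-s['position'][2])],1),'F',np.round(s['wrist_force'],1),'w %.4f'%s['grip_width'],'j',np.round(s['joints'],2))
a=[None if v=='-' else float(v) for v in sys.argv[1:]]
if a: to(*a)
E
python3 -m creep '{"travel":[[0,0,-0.025],[0,0,-0.025],[0,0,-0.025],[0,0,-0.025],[0,0,-0.025],[0,0,-0.02],[0,0,0]],"twist":[[0,0,10.2],[0,0,10.2],[0,0,10.2],[0,0,10.2],[0,0,10.2],[0,0,10],[0,0,0]]}'; python3 to.py .5 .06 .38 10
```

```text
clock: 5.08
position: [0.2174, 0.6393, 0.3778]
orientation: [-0.0, 0.641, 0.768, 0.001]
wrist_force: [0.3, 0.4, -0.3]
grip_width: 0.0858
gripper_force: 0.0
clock 5.08 pos [0.2174 0.6393 0.3778] yaw 10.3 tilt [0.001 0.002] twistz 0.3 travel mm [-619.5  177.7   -2.2] F [ 0.3  0.4 -0.3] w 0.0858 j [ 1.21  0.11  1.21 -0.    1.82  1.03]
```

```bash
python3 -m creep '{"travel":[[-0.055,0.016,0],[-0.055,0.016,0],[-0.055,0.016,0],[-0.055,0.016,0],[-0.055,0.016,0],[-0.055,0.016,0],[-0.055,0.016,0],[-0.055,0.016,0],[-0.055,0.016,0],[-0.055,0.016,0],[-0.055,0.016,0],[-0.014,0.002,0]],"twist":[[0,0,0],[0,0,0],[0,0,0],[0,0,0],[0,0,0],[0,0,0],[0,0,0],[0,0,0],[0,0,0],[0,0,0],[0,0,0],[0,0,0]]}';python3 -m creep '{"travel":[[0,0,0],[0,0,0]],"twist":[[0,0,0],[0,0,0]]}' >/dev/null; python3 - <<'E'
from h import *
import pickle
m=model("wrist"); im=camera("wrist"); cv2.imwrite("pics/w1.png",im[:,:,::-1])
print(m['fx'],m['cx'],m['cy'],-np.array(m['R']).T@m['t'],np.round(m['R'],2).tolist())
for q,z in(("mortise",.055),("bore1",.055),("end_post",0),("dowel1",0)):
    print(q,[(np.round(u).tolist(),np.round(ray(m,u,z)[:2],4).tolist(),round(p,2)) for u,p in lm("wrist",q)])
K={q:masks_of("wrist",q) for q in("end_post","dowel1","rail")}
pickle.dump((m,im,K),open("w1.pkl","wb"))
for n,q,P,p0,y in(("post","end_post",POST,(.458,.0145,1.65),True),("d2","dowel1",DOW,(.413,-.155,0),False),("d1","dowel1",DOW,(.38,.283,0),False),("rail","rail",RAIL,(.605,0,.18),True)):
    if not K[q]:print("no",q);continue
    for d in K[q]:
        print(n,d['p'],d['pixels'].sum(),end=' ')
    b=max(K[q],key=lambda d:np.minimum(d['pixels'],soft(m,P,p0)).sum())
    r=fit([(m,b['pixels'].astype(float))],P,p0,y);print(np.round(r.x,4),round(r.fun,3))
E
python3 to.py .5 .06 .38 10
```

```text
clock: 6.58
position: [0.5031, 0.0589, 0.3746]
orientation: [-0.001, 0.641, 0.768, -0.001]
wrist_force: [-0.4, 1.0, -0.4]
grip_width: 0.0856
gripper_force: 0.0
325.19226210127806 278.0737726759439 208.89537239430672 [0.48844103 0.14463325 0.51873104] [[0.98, 0.18, 0.0], [0.17, -0.93, 0.32], [0.06, -0.32, -0.95]]
mortise []
bore1 [([337.0, 250.0], [0.6217, -0.0619], 0.98), ([343.0, 171.0], [0.6004, 0.0645], 0.93)]
end_post [([247.0, 176.0], [0.4605, 0.0176], 0.98)]
dowel1 [([210.0, 266.0], [0.4171, -0.1602], 0.81), ([226.0, 9.0], [0.381, 0.283], 0.59)]
post 0.68 2045 [0.4618 0.0165 1.6528] 0.078
d2 0.71 822 d2 0.6 302 [ 0.416  -0.1527  0.0172] 0.154
d1 0.71 822 d1 0.6 302 [0.3834 0.2855 0.0607] 0.05
rail 0.93 2525 [ 0.6089 -0.0009  0.1409] 4.266
clock 7.22 pos [0.5023 0.0618 0.3764] yaw 10.3 tilt [ 0. -0.] twistz 0.3 travel mm [-1.4 -2.5 -3.6] F [ 1.  -0.7  0.3] w 0.0854 j [ 0.07 -0.25  1.56 -0.    1.83 -0.11]
```

View pics/w1.png

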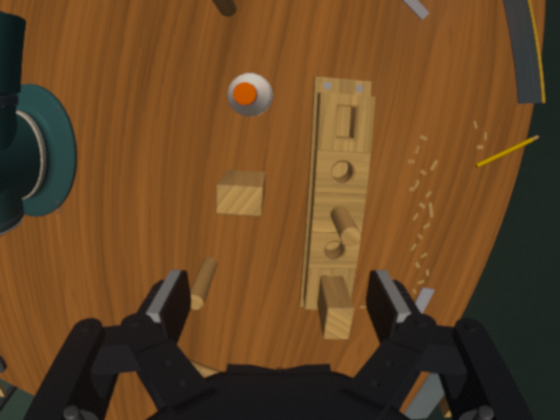

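The wrist view shows the mortise at about (345,121), the bores at (342,171) and (333,249), the post at (240,192), the right dowel at (203,283) and the left dowel at the top edge (226,5). I'll refine the rail pose with an edge fit.

```bash
cat > rf.py <<'E'
from h import *
from scipy.ndimage import map_coordinates
def seg(a,b,n=60): return np.linspace(a,b,n)
def rect(a,b,cy,z,sides='lrtb'):
    o=[]
    if 'l' in sides:o.append(seg([-a/2,cy-b/2,z],[-a/2,cy+b/2,z],int(b*400)))
    if 'r' in sides:o.append(seg([a/2,cy-b/2,z],[a/2,cy+b/2,z],int(b*400)))
    if 't' in sides:o.append(seg([-a/2,cy+b/2,z],[a/2,cy+b/2,z],int(a*400)))
    if 'b' in sides:o.append(seg([-a/2,cy-b/2,z],[a/2,cy-b/2,z],int(a*400)))
    return o
def circ(cy):
    t=np.linspace(0,2*np.pi,40);return [np.c_[.016*np.cos(t),cy+.016*np.sin(t),0*t+.055]]
C=rect(.027,.047,.138,.055)*2+circ(.064)*2+circ(-.064)*2+rect(.08,.359,0,.055)+rect(.09,.41,0,.015)
def railfit(m,im,p0):
    g=cv2.GaussianBlur(im.astype(np.float32),(0,0),1.0).mean(2)
    gx=cv2.Sobel(g,cv2.CV_32F,1,0);gy=cv2.Sobel(g,cv2.CV_32F,0,1)
    def f(p):
        s=0;n=0
        for c in C:
            u=proj(m,place(p,c));t=np.gradient(u,axis=0);t/=np.linalg.norm(t,axis=1)[:,None]+1e-9
            a=map_coordinates(gx,[u[:,1],u[:,0]],order=1)*-t[:,1]+map_coordinates(gy,[u[:,1],u[:,0]],order=1)*t[:,0]
            s+=np.minimum(abs(a),60).sum();n+=len(a)
        return -s/n
    best=None
    for dx in(-.006,0,.006):
     for dy in(-.006,0,.006):
      for dw in(-.03,0,.03):
        x0=np.array(p0)+[dx,dy,dw]
        r=minimize(f,x0,method='Nelder-Mead',options=dict(initial_simplex=np.vstack([x0]+[x0+d for d in np.diag([.003,.003,.02])]),xatol=1e-5,fatol=1e-4,maxiter=150))
        if best is None or r.fun<best.fun:best=r
    p=best.x
    return p,best.fun,place(p,np.array([[0,.138,0],[0,.064,0],[0,-.064,0]]))[:,:2]
if __name__=="__main__":
    import pickle
    m,im,K=pickle.load(open("w1.pkl","rb"))
    L=[("wrist",m,im)]+[(c,model(c),cv2.imread(f"pics/{c}0.png")[:,:,::-1]) for c in("scene","top")]
    for n,m,im in L:
        p,f,h=railfit(m,im,(.606,0,.17));print(n,np.round(p,4),round(f,1),np.round(h,4).tolist())
        if n=="wrist":
            o=im[:,:,::-1].copy()
            for c in C:
                for u in proj(m,place(p,c)):cv2.circle(o,tuple(np.round(u*16).astype(int)),4,(0,0,255),-1,shift=4)
            cv2.imwrite("pics/w1o.png",cv2.resize(o[60:340,200:420],None,fx=2.1,fy=2.1,interpolation=cv2.INTER_CUBIC))
E
python3 rf.py
```

```text
wrist [ 0.6097 -0.0009  0.141 ] -41.2 [[0.5903, 0.1358], [0.6007, 0.0625], [0.6187, -0.0642]]
scene [ 6.090e-01 -5.000e-04  1.468e-01] -52.0 [[0.5888, 0.136], [0.5996, 0.0628], [0.6183, -0.0638]]
top [ 0.6115 -0.0008  0.1479] -51.6 [[0.5912, 0.1357], [0.6021, 0.0625], [0.6209, -0.0641]]
```

View pics/w1o.png

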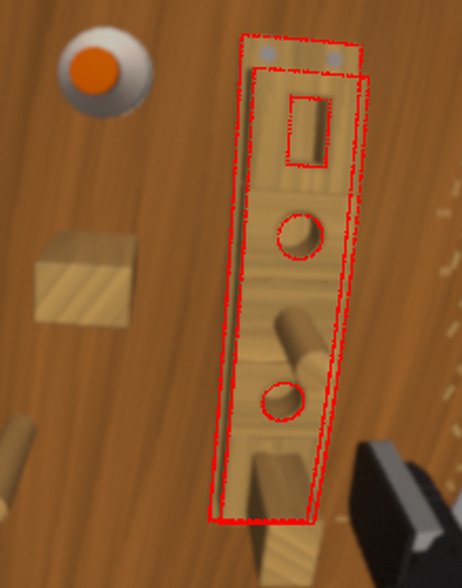

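The overlay matches the rail's edges, mortise and both bores, and the three cameras agree within about 2 mm. Next is the post.

```bash
python3 -m creep '{"travel":[[0,0,0.02],[0,0,0.02],[0,0,0.02],[0,0,0.02],[0,0,0.02],[0,0,0.02],[0,0,0.02],[0,0,0.01],[0,0,0]],"twist":[[0,0,-10.5],[0,0,-10.5],[0,0,-10.5],[0,0,-10.5],[0,0,-10.5],[0,0,-10.5],[0,0,-10.5],[0,0,-10.5],[0,0,0]]}' 1 60 >/dev/null; python3 to.py .4605 .0158 .076 94.6
```

```text
clock 8.35 pos [0.502  0.0615 0.2257] yaw 94.2 tilt [-0.001 -0.   ] twistz -0.4 travel mm [ 45.1 -42.2 149.7] F [ 0.2 -0.5  0.7] w 0.0858 j [ 0.07 -0.26  1.8   0.    1.6  -1.57]
```

```bash
python3 -m creep '{"travel":[[0.045,-0.042,0],[0,0,0.04],[0,0,0.04],[0,0,0.04],[0,0,0.03],[0,0,0]],"twist":[[0,0,-0.4],[0,0,0],[0,0,0],[0,0,0],[0,0,0],[0,0,0]]}' 1 60 >/dev/null; python3 to.py .4605 .0158 .076 94.6
python3 -m creep '{"travel":[[0,0,0],[0,0,0],[0,0,0],[0,0,0]],"twist":[[0,0,0],[0,0,0],[0,0,0],[0,0,0]]}' -1 60; python3 to.py .59 .1358 .076 8.2
```

```text
clock 9.10 pos [0.4598 0.0163 0.0752] yaw 94.4 tilt [-0.003  0.   ] twistz -0.2 travel mm [-0.7 -0.6 -0.8] F [ 0.7 -0.2  1.4] w 0.0854 j [-0.02 -0.28  2.07 -0.    1.35 -1.67]
clock: 9.6
position: [0.4612, 0.0161, 0.0778]
orientation: [0.001, -0.04, 0.999, -0.0]
wrist_force: [-0.8, -0.4, 7.2]
grip_width: 0.0394
gripper_force: 59.7
clock 9.60 pos [0.4612 0.0161 0.0778] yaw 94.6 tilt [ 0.002 -0.001] twistz 86.4 travel mm [100.2 144.5   1.8] F [-0.8 -0.4  7.2] w 0.0394 j [-0.02 -0.28  2.07 -0.    1.35 -1.67]
```

```bash
python3 -m creep '{"travel":[[0,0,-0.03],[0,0,-0.03],[0,0,-0.02],[0,0,-0.02],[0,0,0],[0,0,0],[0,0,0],[0,0,0],[0,0,0],[0,0,0],[0,0,0]],"twist":[[0,0,0],[0,0,9.6],[0,0,9.6],[0,0,9.6],[0,0,9.6],[0,0,9.6],[0,0,9.6],[0,0,9.6],[0,0,9.6],[0,0,9.6],[0,0,0]]}' ; python3 to.py .59 .1358 .15 8.2
```

```text
clock: 10.98
position: [0.4605, 0.0163, 0.1766]
orientation: [0.0, 0.654, 0.756, 0.0]
wrist_force: [-0.5, -0.2, -2.7]
grip_width: 0.0397
gripper_force: 60.7
clock 10.97 pos [0.4605 0.0163 0.1766] yaw 8.3 tilt [ 0. -0.] twistz 0.1 travel mm [ 99.8 145.2  26.6] F [-0.5 -0.2 -2.7] w 0.0397 j [-0.02 -0.35  1.95  0.    1.54 -0.16]
```

```bash
python3 -m creep '{"travel":[[0.03,0.044,0],[0.035,0.05,0],[0.035,0.051,0],[0,0,0.018],[0,0,0],[0,0,0]],"twist":[[0,0,0],[0,0,0],[0,0,0],[0,0,0],[0,0,0],[0,0,0]]}'>/dev/null ; python3 to.py .59 .1358 .15 8.2
cat > look.py <<'E'
from h import *
import sys
o=[]
for c in sys.argv[2].split(','):
    m=model(c);im=camera(c)
    cv2.imwrite(f"pics/{sys.argv[1]}_{c}.png",im[:,:,::-1])
    import pickle;pickle.dump((m,im),open(f"{sys.argv[1]}_{c}.pkl","wb"))
E
python3 look.py a wrist,scene,top; python3 - <<'E'
import cv2,numpy as np
w=cv2.imread("pics/a_wrist.png");s=cv2.imread("pics/a_scene.png")
cv2.imwrite("pics/a.png",np.hstack([cv2.resize(w[:, :],(440,330)),cv2.resize(s[130:280,250:400],(330,330),interpolation=cv2.INTER_CUBIC)]))
E
```

```text
clock 11.72 pos [0.5894 0.1353 0.1591] yaw 8.3 tilt [0.001 0.   ] twistz 0.1 travel mm [0.4 0.7 9.1] F [ 0.7 -0.7 -2.4] w 0.0394 j [ 0.18 -0.01  1.69 -0.    1.46  0.04]
```

View pics/a.png

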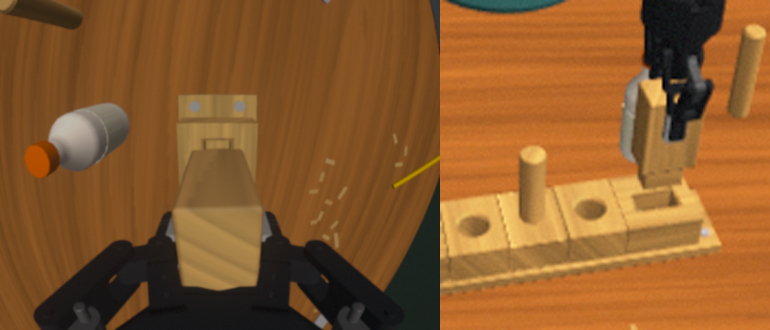

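Wrist view: the post is held straight over the mortise, whose far edge is just visible at about (275,178). In the scene view the tenon hovers over the hole. I'll fit the held post.

```bash
cat > pf.py <<'E'
from rf import *
import pickle
m,im=pickle.load(open("a_wrist.pkl","rb"))
g=cv2.GaussianBlur(im.astype(np.float32),(0,0),1.0).mean(2)
gx=cv2.Sobel(g,cv2.CV_32F,1,0);gy=cv2.Sobel(g,cv2.CV_32F,0,1)
def score(cs,p):
    s=n=0
    for c in cs:
        u=proj(m,place(p,c));t=np.gradient(u,axis=0);t/=np.linalg.norm(t,axis=1)[:,None]+1e-9
        a=map_coordinates(gx,[u[:,1],u[:,0]],order=1)*-t[:,1]+map_coordinates(gy,[u[:,1],u[:,0]],order=1)*t[:,0]
        s+=np.minimum(abs(a),60).sum();n+=len(a)
    return -s/n
def ft(cs,p0):
    best=None
    for dx in(-.005,0,.005):
     for dy in(-.005,0,.005):
        x0=np.array(p0)+[dx,dy,0]
        r=minimize(lambda p:score(cs,p),x0,method='Nelder-Mead',options=dict(initial_simplex=np.vstack([x0]+[x0+d for d in np.diag([.003,.003,.02])]),xatol=1e-5,fatol=1e-4,maxiter=200))
        if best is None or r.fun<best.fun:best=r
    return best
o=im[:,:,::-1].copy()
for zb in(.080,.0825,.085):
    cs=rect(.04,.06,0,zb+.127,'t')+[seg([s*.02,.03,zb+.127],[s*.02,.03,zb+.032],40) for s in(-1,1)]+[seg([s*.02,.0,zb+.127],[s*.02,.03,zb+.127],14) for s in(-1,1)]+[seg([-.02,.03,zb+.032],[.02,.03,zb+.032],16)]
    r=ft(cs,(.589,.1355,.144));print(zb,np.round(r.x,4),round(r.fun,2))
    if zb==.0825:
        for c in cs:
            for u in proj(m,place(r.x,c)):cv2.circle(o,tuple(np.round(u*16).astype(int)),4,(0,0,255),-1,shift=4)
# rail end edges in this picture
cs=rect(.09,.41,0,.015,'t')+[seg([s*.045,.17,.015],[s*.045,.205,.015],20) for s in(-1,1)]+rect(.08,.359,0,.055,'t')+[seg([s*.04,.13,.055],[s*.04,.179,.055],20) for s in(-1,1)]+rect(.027,.047,.138,.055,'t')
r=ft(cs,(.609,-.0008,.145));print('rail',np.round(r.x,4),round(r.fun,2),place(r.x,np.array([[0,.138,0]])))
for c in cs:
    for u in proj(m,place(r.x,c)):cv2.circle(o,tuple(np.round(u*16).astype(int)),4,(0,255,0),-1,shift=4)
cv2.imwrite("pics/ao.png",cv2.resize(o[100:380,180:380],None,fx=2.1,fy=2.1))
E
python3 pf.py
```

```text
0.08 [0.591  0.1363 0.209 ] -34.45
0.0825 [0.5891 0.1347 0.0925] -30.1
0.085 [0.5886 0.1347 0.0711] -29.52
rail [ 0.6078 -0.0008  0.1339] -51.11 [[0.58937465 0.13592243 0.        ]]
```

View pics/ao.png

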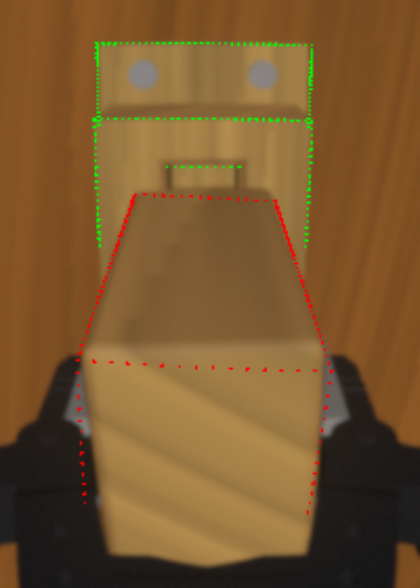

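```bash
python3 - <<'E'
from h import *
import pickle
m,im=pickle.load(open("a_wrist.pkl","rb"))
uv=np.array([(86,349),(324,343),(135,194),(273,193),(109,553),(307,553)])/2.1+[180,100]
P=np.array([[-.02,.03,.127],[.02,.03,.127],[-.02,.03,.032],[.02,.03,.032],[-.02,-.03,.127],[.02,-.03,.127]])
for free in(6,4):
    def T(q):return Rn.from_euler('zyx',[q[3],q[4] if free==6 else 0,q[5] if free==6 else 0]).as_matrix()
    f=lambda q:(proj(m,P@T(q).T+q[:3])-uv).ravel()
    r=least_squares(f,[.589,.1355,.0825,.145,0,0],x_scale=[.01,.01,.01,.1,.1,.1]);print(free,np.round(r.x,4),np.round(r.fun,1))
E
```

```text
6 [0.591  0.1335 0.0643 0.1552 0.0069 0.0296] [ 4.5 -2.7 -4.7 -1.1  2.2 -2.3 -2.3 -2.6  5.9  5.  -5.7  4. ]
4 [0.5917 0.1307 0.0649 0.1564 0.     0.    ] [ 4.3 -5.1 -4.8 -3.5  2.6  0.5 -2.1  0.1  5.5  6.1 -5.2  5.1]
```

```bash
python3 - <<'E'
from h import *
import pickle
m,im=pickle.load(open("a_wrist.pkl","rb"))
uv=np.array([(86,349),(324,343),(135,194),(273,193)])/2.1+[180,100]
P=np.array([[-.02,.03,.127],[.02,.03,.127],[-.02,.03,.032],[.02,.03,.032]])
for free in(6,4):
    def T(q):return Rn.from_euler('zyx',[q[3],q[4] if free==6 else 0,q[5] if free==6 else 0]).as_matrix()
    f=lambda q:np.r_[(proj(m,P@T(q).T+q[:3])-uv).ravel(),0 if free==6 else 0]
    r=least_squares(f,[.589,.1355,.0825,.145,0,0],x_scale=[.01,.01,.01,.1,.1,.1]);print(free,np.round(r.x,4),np.round(r.fun,1))
s=get_state();print(s['position'],s['moment'],s['clock'])
E
```

```text
6 [ 0.5912  0.1335  0.0752  0.1637  0.0019 -0.0058] [-0.2 -0.3  0.3  0.3  0.8  0.4 -0.8 -0.5  0. ]
4 [0.5915 0.1339 0.0745 0.1652 0.     0.    ] [-0.1 -0.  -0.2  0.6  1.2 -0.  -0.6 -0.9  0. ]
[0.58969596 0.13541089 0.15952542] [-0.00098172  0.01411108  0.02041587] 11.875
```

```bash
python3 -m creep '{"travel":[[0.0018,0,0.01],[0,0,0.01],[0,0,0.005],[0,0,0.005],[0,0,0.004],[0,0,0]],"twist":[[0,0,0],[0,0,0],[0,0,0],[0,0,0],[0,0,0],[0,0,0]]}'; python3 to.py .59 .1358 .1 8.2
```

```text
clock: 12.62
position: [0.5901, 0.1375, 0.1304]
orientation: [0.001, 0.655, 0.756, 0.001]
wrist_force: [-22.7, -9.2, 53.4]
grip_width: 0.0397
gripper_force: 73.4
clock 12.62 pos [0.5901 0.1375 0.1304] yaw 8.2 tilt [0.003 0.   ] twistz 0.0 travel mm [-1.7 -0.4 30.4] F [-22.7  -9.2  53.4] w 0.0397 j [ 0.19  0.01  1.72 -0.    1.41  0.04]
```

```bash
python3 -m creep '{"travel":[[0,0,-0.003],[-0.0008,-0.0015,0],[0,0,0.002],[0,0,0.003],[0,0,0]],"twist":[[0,0,0],[0,0,0],[0,0,0],[0,0,0],[0,0,0]]}'; python3 to.py .59 .1358 .1 8.2
```

```text
clock: 13.25
position: [0.5905, 0.1366, 0.1297]
orientation: [0.003, 0.655, 0.756, 0.003]
wrist_force: [-11.8, -8.9, 55.2]
grip_width: 0.0393
gripper_force: 59.3
clock 13.25 pos [0.5905 0.1366 0.1297] yaw 8.2 tilt [0.009 0.001] twistz -0.0 travel mm [-0.7 -0.6 29.7] F [-11.8  -8.9  55.2] w 0.0393 j [ 0.19  0.01  1.72 -0.    1.4   0.04]
```

```bash
python3 -m creep '{"travel":[[0,0,-0.009],[0,0,0]],"twist":[[0,0,0],[0,0,0]]}';python3 to.py .59 .1358 .1 8.2; python3 -m creep '{"travel":[[-0.0008,-0.0012,0],[0,0,0.004],[0,0,0.004],[0,0,0]],"twist":[[0,0,0],[0,0,0],[0,0,0],[0,0,0]]}'; python3 to.py .59 .1358 .1 8.2
```

```text
clock: 13.5
position: [0.5884, 0.1368, 0.1317]
orientation: [0.0, 0.655, 0.756, 0.0]
wrist_force: [1.8, -1.4, 5.4]
grip_width: 0.0393
gripper_force: 61.0
clock 13.50 pos [0.5884 0.1368 0.1317] yaw 8.2 tilt [0.001 0.   ] twistz 0.0 travel mm [-1.2  1.5 31.7] F [ 1.8 -1.4  5.4] w 0.0393 j [0.19 0.01 1.72 0.   1.42 0.04]
clock: 14.0
position: [0.5883, 0.1351, 0.1292]
orientation: [0.002, 0.655, 0.756, 0.001]
wrist_force: [-15.7, -11.7, 55.9]
grip_width: 0.0398
gripper_force: 69.6
clock 14.00 pos [0.5883 0.1351 0.1292] yaw 8.2 tilt [ 0.005 -0.001] twistz 0.0 travel mm [ 0.4  1.8 29.2] F [-15.7 -11.7  55.9] w 0.0398 j [ 0.18  0.    1.72 -0.    1.41  0.04]
```

```bash
python3 -m creep '{"travel":[[0,0,-0.012],[0,0,0]],"twist":[[0,0,0],[0,0,0]]}' >/dev/null;python3 to.py .59 .1358 .1 8.2; python3 look.py b wrist,scene,top;  python3 - <<'E'
import cv2,numpy as np
w=cv2.imread("pics/b_wrist.png");s=cv2.imread("pics/b_scene.png")
cv2.imwrite("pics/b.png",np.hstack([cv2.resize(w[140:290,210:350],(420,450),interpolation=cv2.INTER_CUBIC),cv2.resize(s[160:240,320:385],(365,450),interpolation=cv2.INTER_CUBIC)]))
E
```

```text
clock 14.25 pos [0.587  0.1358 0.1352] yaw 8.2 tilt [-0.  0.] twistz 0.0 travel mm [-0.4  3.  35.2] F [ 0.2 -0.2 -2.9] w 0.0395 j [0.18 0.   1.72 0.   1.42 0.04]
```

View pics/b.png

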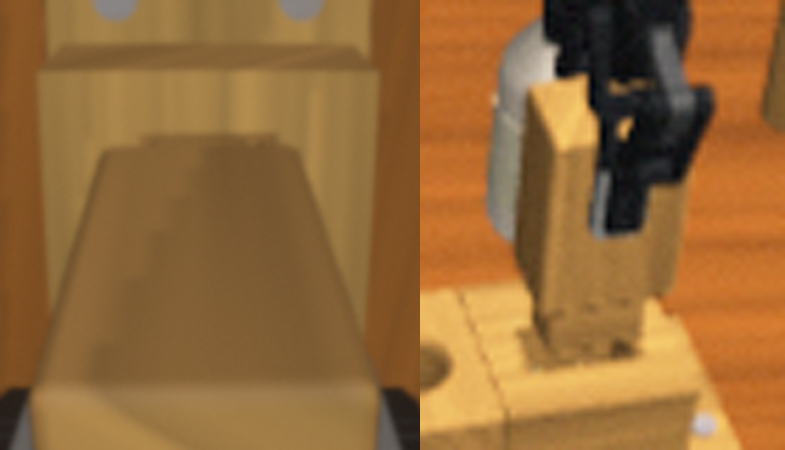

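```bash
cat > c.py <<'E'
from rf import *
import pickle,sys
m,im=pickle.load(open("b_wrist.pkl","rb"))
uv=np.array([(33,388),(378,385),(100,150),(300,150)])/3+[210,140]
P=np.array([[-.02,.03,.127],[.02,.03,.127],[-.02,.03,.032],[.02,.03,.032]])
def T(q):return Rn.from_euler('z',q[3]).as_matrix()
f=lambda q:(proj(m,P@T(q).T+q[:3])-uv).ravel()
r=least_squares(f,[.589,.1355,.06,.145],x_scale=[.01,.01,.01,.1]);print(np.round(r.x,4),np.round(r.fun,1))
q=r.x.copy()
g=lambda a:(proj(m,P@T([0,0,0,a[2]]).T+[a[0],a[1],.0588])-uv).ravel()
r=least_squares(g,[.589,.1355,.145]);print('z fixed',np.round(r.x,4),np.round(r.fun,1))
# mortise far rim corners
uv2=np.array([(140,136),(277,135)])/3+[210,140]
print('far rim',[np.round(ray(m,u,.055),4).tolist() for u in uv2], 'expected',np.round(place((.609,-.0008,.1445),np.array([[-.0135,.1615,0],[.0135,.1615,0]])),4).tolist())
# scene and top: predicted post vs picture by matching
for c in("scene","top"):
    m,im=pickle.load(open(f"b_{c}.pkl","rb")); 
    p,ff,h=railfit(m,im,(.609,-.001,.1445)); print(c,'rail',np.round(p,4),np.round(h[0],4))
    o=im[:,:,::-1].copy();o=cv2.resize(o,None,fx=6,fy=6,interpolation=cv2.INTER_CUBIC)
    E=rect(.024,.044,0,.0)+rect(.04,.06,0,.032)+rect(.04,.06,0,.127)
    off=np.array([0,0,.0588])
    for e in E:
        for u in proj(m,place((h[0][0],h[0][1],p[2]),e)+off): cv2.circle(o,tuple(np.round((u+.5)*6).astype(int)),1,(0,0,255),-1)
    for e in rect(.027,.047,.138,.055):
        for u in proj(m,place(p,e)): cv2.circle(o,tuple(np.round((u+.5)*6).astype(int)),1,(0,255,0),-1)
    a,b=(np.round(proj(m,[[h[0][0],h[0][1],.1]])[0]*6).astype(int)); cv2.imwrite(f"pics/bo_{c}.png",o[b-250:b+250,a-190:a+190])
A=[cv2.imread(f"pics/bo_{c}.png") for c in("scene","top")];cv2.imwrite("pics/bo.png",np.hstack(A))
E
python3 c.py
```

```text
[0.5887 0.1356 0.055  0.1494] [-2.  -1.   0.8 -0.8  1.7  1.9  0.5  1.4]
z fixed [0.5885 0.1373 0.1496] [-4.3 -0.1  3.1  0.1  1.   0.8  1.2  0.3]
far rim [[0.5701, 0.1588, 0.055], [0.6021, 0.1636, 0.055]] expected [[0.5724, 0.1571, 0.0], [0.5991, 0.161, 0.0]]
scene rail [6.09e-01 3.00e-04 1.51e-01] [0.5883 0.1367]
top rail [0.612  0.0007 0.1411] [0.5926 0.1373]
```

View pics/bo.png

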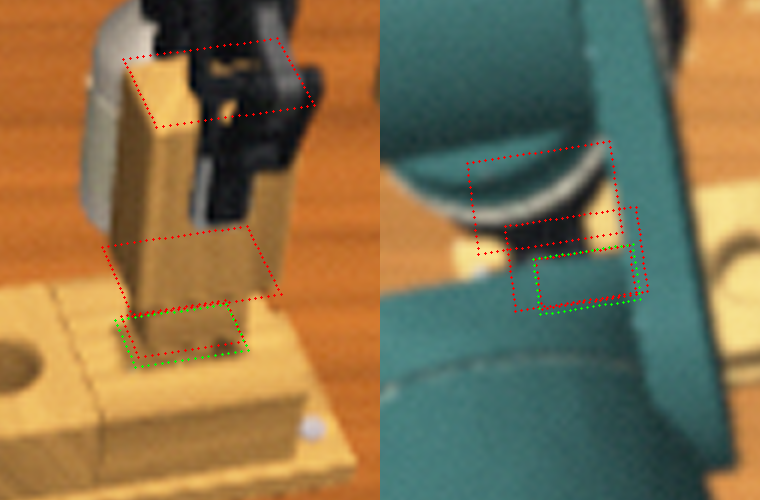

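```bash
cat > d.py <<'E'
from h import *
import pickle
m,im=pickle.load(open("b_wrist.pkl","rb"))
uv=np.array([(33,388),(378,385),(100,150),(300,150)])/3+[210,140]
P=np.array([[-.02,.03,.127],[.02,.03,.127],[-.02,.03,.032],[.02,.03,.032]])
T=lambda q:Rn.from_euler('zyx',[q[3],q[4],q[5]]).as_matrix()
for z in(.054,.056,.058,.060):
    f=lambda q:(proj(m,P@T(q).T+[q[0],q[1],z])-uv).ravel()
    r=least_squares(f,[.589,.1355,0,.145,0,0],x_scale=[.01,.01,.01,.1,.1,.1]);print(z,np.round(r.x,4),np.round(r.fun,1))
# scene: red-free edge fit of visible lower part with tilt
m,im=pickle.load(open("b_scene.pkl","rb"))
camera("scene"); K=masks_of("scene","end_post")
for k in K:
    ys,xs=np.where(k['pixels']);print(k['p'],k['pixels'].sum(),xs.min(),xs.max(),ys.min(),ys.max())
k=max(K,key=lambda k:k['pixels'][150:250,330:380].sum())['pixels']
for y in range(165,226,4):
    xs=np.where(k[y])[0]; print(y,(xs.min(),xs.max()) if len(xs) else None,end=' ')
q=[.5888,.1365,.0588,.147,0,0]
print()
for Q in(P[:,:]*[1,-1,1],np.array([[.012,-.022,.0],[.012,.022,0],[.012,-.022,.032],[.012,.022,.032]]),P[[1,3]]): print(np.round(proj(m,Q@T(q).T+q[:3]),1).tolist())
E
python3 d.py
```

```text
0.054 [ 0.5874  0.1368 -0.6046  0.1437  0.012   0.0146] [-1.  -0.1  1.   0.1  0.6  0.2 -0.7 -0.1]
0.056 [5.8730e-01 1.3700e-01 9.0684e+00 1.4360e-01 1.1000e-02 8.3000e-03] [-2.1 -0.   2.1  0.2  0.3  0.4 -0.4  0.1]
0.058 [5.8730e-01 1.3720e-01 4.2319e+00 1.4350e-01 1.0100e-02 2.0000e-03] [-3.2 -0.   3.3  0.2  0.   0.5 -0.1  0.2]
0.06 [ 5.8730e-01  1.3740e-01  7.8593e+00  1.4340e-01  9.2000e-03 -4.4000e-03] [-4.4 -0.   4.4  0.2 -0.3  0.7  0.2  0.4]
0.82 916 337 367 173 221
0.32 1966 214 253 199 262
165 None 169 None 173 (np.int64(347), np.int64(349)) 177 (np.int64(339), np.int64(349)) 181 (np.int64(338), np.int64(351)) 185 (np.int64(337), np.int64(351)) 189 (np.int64(338), np.int64(350)) 193 (np.int64(338), np.int64(367)) 197 (np.int64(337), np.int64(367)) 201 (np.int64(337), np.int64(366)) 205 (np.int64(337), np.int64(365)) 209 (np.int64(339), np.int64(365)) 213 (np.int64(340), np.int64(361)) 217 (np.int64(340), np.int64(359)) 221 (np.int64(342), np.int64(349)) 225 None 
[[338.5, 173.5], [343.9, 184.9], [335.0, 204.9], [340.0, 216.4]]
[[341.0, 223.3], [358.7, 220.7], [342.3, 213.6], [360.3, 211.0]]
[[370.3, 181.4], [364.7, 212.9]]
```

```bash
python3 -m creep '{"travel":[[-0.0005,0.0025,0],[0,0,0.004],[0,0,0.004],[0,0,0]],"twist":[[0,0,0],[0,0,0],[0,0,0],[0,0,0]]}' >/dev/null;python3 to.py .59 .1358 .1 8.2; python3 -m creep '{"travel":[[-0.001,0,0],[-0.001,0,0],[-0.001,0,0],[0,0,0]],"twist":[[0,0,0],[0,0,0],[0,0,0],[0,0,0]]}'>/dev/null; python3 to.py .59 .1358 .1 8.2
```

```text
clock 15.00 pos [0.5901 0.1355 0.1298] yaw 8.2 tilt [ 0.002 -0.   ] twistz 0.0 travel mm [ 0.4 -0.1 29.8] F [-7.8 -4.8 21.6] w 0.0394 j [ 0.18  0.01  1.72 -0.    1.41  0.04]
clock 15.50 pos [0.5905 0.1326 0.1285] yaw 8.2 tilt [0.002 0.   ] twistz 0.0 travel mm [ 3.3 -0.  28.5] F [-1.1 -2.4  8.5] w 0.0396 j [ 0.18  0.01  1.72 -0.    1.41  0.04]
```

```bash
python3 -m creep '{"travel":[[0,0,0.003],[0,0,0.003],[0,0,0]],"twist":[[0,0,0],[0,0,0],[0,0,0]]}'>/dev/null; python3 to.py .59 .1358 .1 8.2; python3 -m creep '{"travel":[[-0.001,0,0],[-0.001,0,0],[0,0,0]],"twist":[[0,0,0],[0,0,0],[0,0,0]]}'>/dev/null; python3 to.py .59 .1358 .1 8.2
```

```text
clock 15.88 pos [0.5903 0.132  0.1213] yaw 8.2 tilt [ 0.001 -0.001] twistz -0.0 travel mm [ 3.8  0.3 21.3] F [ 0.6 -5.4  0.7] w 0.0394 j [ 0.18  0.02  1.73 -0.    1.4   0.04]
clock 16.25 pos [0.5902 0.1308 0.1211] yaw 8.2 tilt [-0.  0.] twistz 0.0 travel mm [ 5.   0.5 21.1] F [-0.2  0.4 -1.9] w 0.0398 j [0.18 0.01 1.73 0.   1.4  0.03]
```

```bash
python3 -m creep '{"travel":[[0,0,0.008],[0,0,0.008],[0,0,0.006],[0,0,0.003],[0,0,0]],"twist":[[0,0,0],[0,0,0],[0,0,0],[0,0,0],[0,0,0]]}'>/dev/null; python3 to.py .59 .1358 .1 8.2
```

```text
clock 16.88 pos [0.5906 0.1317 0.1005] yaw 8.2 tilt [0.002 0.002] twistz 0.0 travel mm [4.1 0.  0.5] F [-22.2   4.3  41.6] w 0.0397 j [0.18 0.03 1.75 0.   1.36 0.03]
```

```bash
python3 -m creep '{"travel":[[0,0,-0.002],[0,0,0],[0,0,0],[0,0,0]],"twist":[[0,0,0],[0,0,0],[0,0,0],[0,0,0]]}' 1 >/dev/null; python3 -m creep '{"travel":[[0,0,-0.03],[0,0,-0.05],[0,0,-0.05],[0,0,-0.05],[0,0,0]],"twist":[[0,0,0],[0,0,0],[0,0,0],[0,0,0],[0,0,0]]}'>/dev/null; python3 to.py .3815 .2845 .26 8.2
cat > chk.py <<'E'
from rf import *
import sys
n,q=sys.argv[1:3]
m=model(n);im=camera(n);K=masks_of(n,q)
parts=POST if q=="end_post" else DOW
for k in K[:3]:
    k=k['pixels'];u=[np.where(k)[1].mean(),np.where(k)[0].mean()]
    p0=ray(m,u,.08)
    for z in map(float,sys.argv[3:]):
        Q=[P+[0,0,z] for P in parts]
        r=fit([(m,k.astype(float))],Q,(p0[0],p0[1],.1445),q=="end_post");print(z,k.sum(),np.round(r.x,4),round(r.fun,3))
p,f,h=railfit(m,im,(.609,-.0005,.1445));print('rail',np.round(p,4),round(f,1),np.round(h,4).tolist())
E
python3 chk.py wrist end_post .023 .033
```

```text
clock 18.00 pos [0.5913 0.1308 0.2827] yaw 8.2 tilt [0.006 0.001] twistz 0.0 travel mm [ 182.  -185.7   22.7] F [-0.4  0.2 -1.2] w 0.0853 j [ 0.18 -0.05  1.53  0.    1.66  0.03]
0.023 3376 [0.5908 0.1371 0.1465] 0.073
0.033 3376 [0.5898 0.1412 0.1598] 0.145
rail [ 0.6089 -0.0007  0.1408] -46.0 [[0.5895, 0.1359], [0.5999, 0.0626], [0.6179, -0.0641]]
```

The post is home: the silhouette fits at a base height of 23 mm, within about 1.5 mm of the mortise centre. Next is the left dowel.

```bash
python3 -m creep '{"travel":[[0.045,-0.046,0],[0.045,-0.046,0],[0.045,-0.046,0],[0.04,-0.046,0.02],[0,0,0],[0,0,0]],"twist":[[0,0,0],[0,0,0],[0,0,0],[0,0,0],[0,0,0],[0,0,0]]}'>/dev/null; python3 chk.py wrist dowel1 0; python3 to.py .3810 .2843 .075 8.2; 
```

```text
0.0 1335 [0.3838 0.2847 0.1476] 0.039
rail [0.6161 0.0014 0.1875] -18.2 [[0.5904, 0.137], [0.6042, 0.0643], [0.628, -0.0614]]
clock 18.95 pos [0.3898 0.2729 0.2585] yaw 8.2 tilt [-0. -0.] twistz -0.0 travel mm [ 12.5  -7.1 183.5] F [ 0.7  0.1 -0.3] w 0.0858 j [ 0.56 -0.33  1.81 -0.    1.66  0.42]
```

```bash
python3 -m creep '{"travel":[[0.0128,-0.006,0],[0,0,0.05],[0,0,0.05],[0,0,0.05],[0,0,0.033],[0,0,0]],"twist":[[0,0,0],[0,0,0],[0,0,0],[0,0,0],[0,0,0],[0,0,0]]}'>/dev/null; python3 to.py .3820 .2847 .075 8.2;python3 -m creep '{"travel":[[0,0,0],[0,0,0],[0,0,0],[0,0,0]],"twist":[[0,0,0],[0,0,0],[0,0,0],[0,0,0]]}' -1 50; python3 to.py .3820 .2847 .075 8.2
```

```text
clock 19.70 pos [0.3803 0.2848 0.0738] yaw 8.2 tilt [-0.004 -0.002] twistz -0.0 travel mm [-0.3  1.7 -1.2] F [-0.2 -0.3  0.4] w 0.0855 j [ 0.59 -0.24  2.04  0.    1.35  0.45]
clock: 20.2
position: [0.3816, 0.2855, 0.0769]
orientation: [0.0, 0.655, 0.756, 0.001]
wrist_force: [-0.4, -0.9, 5.4]
grip_width: 0.027
gripper_force: 48.9
clock 20.20 pos [0.3816 0.2855 0.0769] yaw 8.2 tilt [0.001 0.001] twistz 0.0 travel mm [-0.9  0.3  1.9] F [-0.4 -0.9  5.4] w 0.0270 j [ 0.59 -0.24  2.04  0.    1.35  0.45]
```

```bash
python3 -m creep '{"travel":[[0,0,-0.05],[0,0,-0.06],[0,0,-0.06],[0,0,0],[0,0,0]],"twist":[[0,0,0],[0,0,0],[0,0,0],[0,0,0],[0,0,0]]}'>/dev/null; python3 to.py .6 .0628 .145 8.2
```

```text
clock 20.82 pos [0.3811 0.2852 0.2454] yaw 8.2 tilt [-0. -0.] twistz 0.0 travel mm [-251.3  184.9  100.4] F [ 0.2 -0.9 -2.3] w 0.0268 j [ 0.59 -0.33  1.83 -0.    1.64  0.45]
```

```bash
python3 -m creep '{"travel":[[-0.04,0.031,0],[-0.042,0.031,0],[-0.042,0.031,0],[-0.042,0.031,0],[-0.042,0.031,0],[-0.043,0.03,0],[0,0,0.04],[0,0,0.04],[0,0,0.016],[0,0,0],[0,0,0]],"twist":[[0,0,0],[0,0,0],[0,0,0],[0,0,0],[0,0,0],[0,0,0],[0,0,0],[0,0,0],[0,0,0],[0,0,0],[0,0,0]]}'>/dev/null; python3 to.py .6 .0628 .145 8.2; python3 look.py c wrist,scene
python3 - <<'E'
from rf import *
import pickle
A=[]
m,im=pickle.load(open("c_scene.pkl","rb"))
def dr(m,im,z,p,k,w,h):
    o=cv2.resize(im[:,:,::-1].copy(),None,fx=k,fy=k,interpolation=cv2.INTER_CUBIC)
    c=place(p,np.array([[0,.064,0]]))[0]
    for e in circ(.064):
        for u in proj(m,place(p,e)): cv2.circle(o,tuple(np.round((u+.5)*k).astype(int)),1,(0,255,0),-1)
    for zz in(z+.003,z+.13):
        for u in proj(m,cyl(.014,zz,zz)+[c[0],c[1],0]): cv2.circle(o,tuple(np.round((u+.5)*k).astype(int)),1,(0,0,255),-1)
    a,b=np.round(proj(m,[[c[0],c[1],z+.06]])[0]*k).astype(int);b=max(b,h);a=max(a,w);return o[b-h:b+h,a-w:a+w]
z=.147-.0765
s=dr(m,im,z,(.609,-.0005,.1468),7,190,270)
m,im=pickle.load(open("c_wrist.pkl","rb"))
w=dr(m,im,z,(.609,-.0007,.141),3,190,270)
cv2.imwrite("pics/c.png",np.hstack([s,w]))
E
```

```text
clock 22.20 pos [0.6007 0.0635 0.1514] yaw 8.2 tilt [0.002 0.   ] twistz 0.0 travel mm [-0.5 -0.8  6.4] F [ 0.2 -0.3 -0.1] w 0.0272 j [ 0.06 -0.01  1.7  -0.    1.45 -0.08]
```

View pics/c.png

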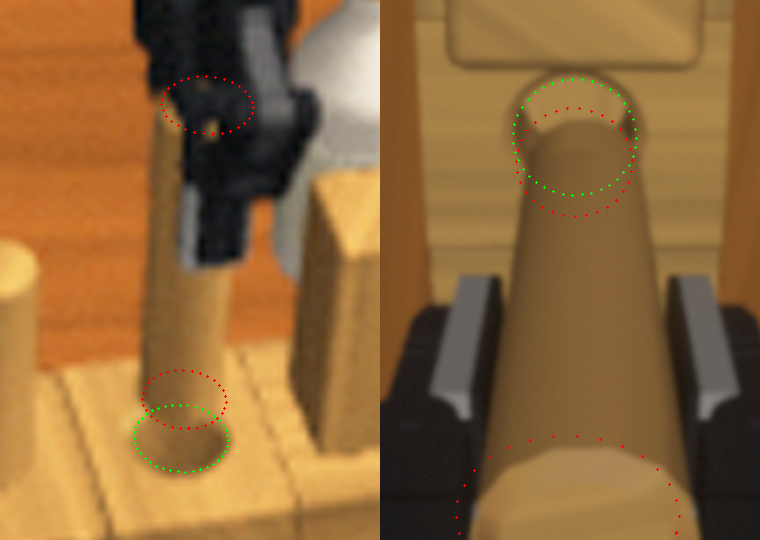

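In the scene view the dowel's sides line up with the bore to about 1 mm. The wrist view suggests the dowel sits a millimetre or two toward −y. I'll shift +1 mm and go down.

```bash
python3 -m creep '{"travel":[[0.001,-0.0005,0.012],[0,0,0.008],[0,0,0.005],[0,0,0],[0,0,0]],"twist":[[0,0,0],[0,0,0],[0,0,0],[0,0,0],[0,0,0]]}'>/dev/null; python3 to.py .6 .0628 .092 8.2
```

```text
clock 22.93 pos [0.5997 0.0642 0.1251] yaw 8.2 tilt [ 0. -0.] twistz 0.0 travel mm [-1.5  0.1 33.1] F [ 0.2 -0.6 -1.2] w 0.0264 j [ 0.06  0.01  1.73 -0.    1.4  -0.08]
```

```bash
python3 -m creep '{"travel":[[0,0,0.01],[0,0,0.01],[0,0,0.009],[0,0,0.003],[0,0,0]],"twist":[[0,0,0],[0,0,0],[0,0,0],[0,0,0],[0,0,0]]}'>/dev/null; python3 to.py .6 .0628 .092 8.2
```

```text
clock 23.55 pos [0.5996 0.0642 0.0927] yaw 8.2 tilt [-0. -0.] twistz 0.0 travel mm [-1.4  0.2  0.7] F [-0.   0.7 -0.8] w 0.0269 j [ 0.06  0.03  1.76 -0.    1.35 -0.08]
```

```bash
python3 -m creep '{"travel":[[0,0,0],[0,0,0],[0,0,0],[0,0,-0.03],[0,0,-0.05],[0,0,-0.05],[0,0,-0.05],[0,0,0]],"twist":[[0,0,0],[0,0,0],[0,0,0],[0,0,0],[0,0,0],[0,0,0],[0,0,0],[0,0,0]]}' 1 >/dev/null; python3 chk.py wrist dowel1 0.015 0; python3 to.py .42 -.165 .25 8.2
```

```text
0.015 1239 [0.6012 0.0632 0.2463] 0.111
0.0 1239 [0.602  0.0581 0.1758] 0.076
0.015 758 [ 0.4211 -0.1443  0.1095] 0.945
0.0 758 [ 0.415  -0.1541  0.3056] 0.795
0.015 3700 [ 0.6331 -0.1311  0.0995] 0.574
0.0 3700 [ 0.6354 -0.1408  0.2761] 0.608
rail [0.6089 0.0009 0.1414] -43.5 [[0.5894, 0.1376], [0.5999, 0.0643], [0.6179, -0.0624]]
clock 24.65 pos [0.5996 0.0642 0.2728] yaw 8.2 tilt [0. 0.] twistz 0.0 travel mm [-201.2 -210.4   22.8] F [ 0.5  0.7 -1.3] w 0.0853 j [ 0.06 -0.05  1.54  0.    1.65 -0.08]
```

```bash
python3 -m creep '{"travel":[[-0.04,-0.042,0],[-0.04,-0.042,0],[-0.04,-0.042,0],[-0.04,-0.042,0],[-0.041,-0.042,0.02],[0,0,0],[0,0,0]],"twist":[[0,0,0],[0,0,0],[0,0,0],[0,0,0],[0,0,0],[0,0,0],[0,0,0]]}'>/dev/null; python3 chk.py wrist dowel1 0; python3 to.py .4145 -.1535 .075 8.2
```

```text
0.0 1426 [0.6244 0.0793 0.2038] 0.124
0.0 1349 [ 0.4162 -0.1535  0.1931] 0.05
rail [ 6.099e-01 -1.000e-04  1.417e-01] -27.0 [[0.5904, 0.1365], [0.6009, 0.0633], [0.6189, -0.0634]]
clock 25.62 pos [ 0.421  -0.164   0.2526] yaw 8.3 tilt [-0.  0.] twistz 0.1 travel mm [ 11.3  -5.  177.6] F [-0.8  0.5 -0.2] w 0.0854 j [-0.43 -0.39  1.86  0.    1.67 -0.57]
```

```bash
python3 -m creep '{"travel":[[0.0112,-0.005,0],[0,0,0.05],[0,0,0.05],[0,0,0.05],[0,0,0.027],[0,0,0]],"twist":[[0,0,0],[0,0,0],[0,0,0],[0,0,0],[0,0,0],[0,0,0]]}'>/dev/null; python3 to.py .4145 -.1535 .075 8.2;python3 -m creep '{"travel":[[0,0,0],[0,0,0],[0,0,0],[0,0,0],[0,0,-0.05],[0,0,-0.06],[0,0,-0.06],[0,0,0],[0,0,0]],"twist":[[0,0,0],[0,0,0],[0,0,0],[0,0,0],[0,0,0],[0,0,0],[0,0,0],[0,0,0],[0,0,0]]}' -1 50; python3 to.py .6185 -.0635 .15 8.2
```

```text
clock 26.38 pos [ 0.4131 -0.153   0.0743] yaw 8.3 tilt [-0.003  0.001] twistz 0.1 travel mm [-0.7  1.3 -0.7] F [ 0.  -0.   0.4] w 0.0856 j [-0.41 -0.33  2.11  0.    1.36 -0.56]
clock: 27.5
position: [0.4138, -0.1544, 0.2452]
orientation: [-0.0, 0.655, 0.756, -0.0]
wrist_force: [0.1, 0.3, -1.8]
grip_width: 0.0271
gripper_force: 49.4
clock 27.50 pos [ 0.4138 -0.1544  0.2452] yaw 8.2 tilt [-0.  0.] twistz 0.0 travel mm [ 60.7 215.6  95.2] F [ 0.1  0.3 -1.8] w 0.0271 j [-0.41 -0.41  1.89  0.    1.66 -0.56]
```

```bash
python3 -m creep '{"travel":[[0.012,0.043,0],[0.012,0.043,0],[0.012,0.043,0],[0.012,0.043,0],[0.0129,0.0433,0],[0,0,0.04],[0,0,0.04],[0,0,0.02],[0,0,0.005],[0,0,0],[0,0,0]],"twist":[[0,0,0],[0,0,0],[0,0,0],[0,0,0],[0,0,0],[0,0,0],[0,0,0],[0,0,0],[0,0,0],[0,0,0],[0,0,0]]}'>/dev/null; python3 to.py .6182 -.0632 .092 8.2
```

```text
clock 28.88 pos [ 0.6188 -0.0635  0.1424] yaw 8.2 tilt [ 0.002 -0.   ] twistz 0.0 travel mm [ 0.3 -0.6 50.4] F [-0.2 -0.6 -0.9] w 0.0268 j [-0.14  0.04  1.67  0.    1.43 -0.29]
```

```bash
python3 -m creep '{"travel":[[0,0,0.007],[0,0,0.005],[0,0,0.004],[0,0,0]],"twist":[[0,0,0],[0,0,0],[0,0,0],[0,0,0]]}'>/dev/null; python3 to.py .6182 -.0632 .092 8.2
```

```text
clock 29.38 pos [ 0.6181 -0.0633  0.1243] yaw 8.2 tilt [-0.001  0.   ] twistz 0.0 travel mm [ 0.1  0.1 32.3] F [-0.1 -1.5 -1.9] w 0.0267 j [-0.14  0.05  1.69 -0.    1.41 -0.29]
```

In the bore without contact. Lower, release, retreat and check.

```bash
python3 -m creep '{"travel":[[0,0,0.01],[0,0,0.01],[0,0,0.009],[0,0,0.003],[0,0,0]],"twist":[[0,0,0],[0,0,0],[0,0,0],[0,0,0],[0,0,0]]}'>/dev/null; python3 to.py .6182 -.0632 .092 8.2;  python3 -m creep '{"travel":[[0,0,0],[0,0,0],[0,0,0],[0,0,-0.03],[0,0,-0.05],[0,0,-0.05],[0,0,-0.05],[-0.03,-0.05,0],[-0.03,-0.05,0],[-0.03,-0.05,0],[-0.03,-0.05,0],[0,0,0]],"twist":[[0,0,0],[0,0,0],[0,0,0],[0,0,0],[0,0,0],[0,0,0],[0,0,0],[0,0,0],[0,0,0],[0,0,0],[0,0,0],[0,0,0]]}' 1; python3 look.py e scene,wrist; python3 - <<'E'
import cv2,numpy as np
s=cv2.imread("pics/e_scene.png");w=cv2.imread("pics/e_wrist.png")
cv2.imwrite("pics/e.png",np.hstack([cv2.resize(s[130:290,190:400],(525,400),interpolation=cv2.INTER_CUBIC),cv2.resize(w,(275,400))]))
E
```

```text
clock 30.00 pos [ 0.6181 -0.0633  0.0924] yaw 8.2 tilt [-0.001  0.   ] twistz 0.0 travel mm [0.1 0.1 0.4] F [-2.6 -1.2 -2.5] w 0.0267 j [-0.14  0.07  1.72 -0.    1.35 -0.29]
clock: 31.5
position: [0.4355, -0.2125, 0.2736]
orientation: [0.001, 0.656, 0.755, 0.0]
wrist_force: [-0.1, 0.1, 0.6]
grip_width: 0.0854
gripper_force: 0.0
```

View pics/e.png

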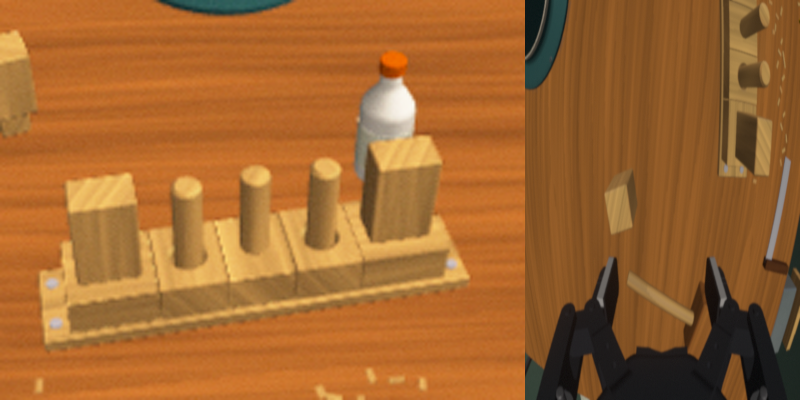

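The post stands flush at the right end (top near (403,155)) and both new dowels (187,220 and 323,205) match the glued one in height. One numeric depth check before handing in.

```bash
python3 - <<'E'
from rf import *
import pickle
m,im=pickle.load(open("e_scene.pkl","rb"))
g=cv2.GaussianBlur(im.astype(np.float32),(0,0),.8).mean(2);gx=cv2.Sobel(g,cv2.CV_32F,1,0);gy=cv2.Sobel(g,cv2.CV_32F,0,1)
for nm,p0 in(("new post",(.589,.1362,.147)),("fixed post",tuple(place((.609,-.0005,.1468),np.array([[0,-.138,0]]))[0][:2])+(.147,))):
  for h in(.145,.1475,.150,.1525,.155,.158):
    cs=rect(.04,.06,0,h)+rect(.04,.06,0,.055,'r')+[seg([.02,s*.03,.055],[.02,s*.03,h],40) for s in(-1,1)]
    def f(p):
        s=n=0
        for c in cs:
            u=proj(m,place(p,c));t=np.gradient(u,axis=0);t/=np.linalg.norm(t,axis=1)[:,None]
            a=map_coordinates(gx,[u[:,1],u[:,0]],order=1)*-t[:,1]+map_coordinates(gy,[u[:,1],u[:,0]],order=1)*t[:,0]
            s+=np.minimum(abs(a),60).sum();n+=len(a)
        return -s/n
    r=minimize(f,p0,method='Nelder-Mead',options=dict(initial_simplex=np.vstack([p0]+[np.array(p0)+d for d in np.diag([.003,.003,.03])]),xatol=1e-5))
    print(nm,h,np.round(r.x,4),round(r.fun,2))
E
```

```text
new post 0.145 [0.5866 0.1319 0.1973] -51.5
new post 0.1475 [0.5891 0.1313 0.1959] -51.14
new post 0.15 [0.5909 0.1304 0.1864] -50.32
new post 0.1525 [0.5901 0.1321 0.0818] -50.81
new post 0.155 [0.5928 0.1313 0.0889] -49.41
new post 0.158 [0.5905 0.1312 0.1123] -44.47
fixed post 0.145 [ 0.6254 -0.1392  0.0935] -53.75
fixed post 0.1475 [ 0.6268 -0.1389  0.0797] -53.91
fixed post 0.15 [ 0.6284 -0.1388  0.1013] -53.67
fixed post 0.1525 [ 0.6298 -0.1388  0.1028] -52.97
fixed post 0.155 [ 0.6313 -0.139   0.1306] -50.69
fixed post 0.158 [ 0.6369 -0.138   0.1162] -44.72
```

```bash
sed -i 's/for k in K\[:3\]/for k in K[:2]/' chk.py; for c in scene top; do echo $c; python3 chk.py $c end_post .018 .023 .028 .033; done
```

```text
scene
0.018 1132 [ 0.581   0.1367 -0.0659] 0.2
0.023 1132 [ 0.5862  0.1354 -0.0914] 0.209
0.028 1132 [ 0.5905  0.1341 -0.1001] 0.22
0.033 1132 [ 0.5953  0.1328 -0.1196] 0.232
0.018 424 [ 0.5763 -0.064   1.5511] 1.254
0.023 424 [ 0.5811 -0.0639  1.5642] 1.285
0.028 424 [ 0.5862 -0.0638  1.5632] 1.314
0.033 424 [ 0.5905 -0.0641  1.5599] 1.344
rail [0.6106 0.0008 0.1449] -42.7 [[0.5906, 0.1374], [0.6013, 0.0641], [0.6198, -0.0625]]
top
0.018 608 [0.5146 0.3948 0.4318] 1.529
0.023 608 [0.5135 0.3928 0.4293] 1.536
0.028 608 [0.5126 0.3907 0.4321] 1.544
0.033 608 [0.5117 0.3897 0.4146] 1.552
0.018 575 [0.5886 0.135  0.2001] 0.098
0.023 575 [0.5871 0.1342 0.1932] 0.105
0.028 575 [0.5859 0.1335 0.2262] 0.113
0.033 575 [0.5844 0.1325 0.2352] 0.12
rail [ 0.6114 -0.0007  0.1493] -52.0 [[0.5909, 0.1357], [0.6019, 0.0625], [0.621, -0.064]]
```

```bash
python3 -c "
from rig import *
print(close_job(), get_state()['clock'])"
```

```text
the job is handed in; nothing more can be done
the job is handed in; nothing more can be done
```

The end post is seated in the mortise with its shoulder down, both loose dowels are in their bores, and the arm is clear. I handed the job in at about 32 s of the 72 s allowed; `close_job` returned no verdict, and the camera fits put the post at seated height and within a few millimetres of centre.

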